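# Hold a tape roll against the sprung stop of its clamping bed

### The job

Lift the roll of tape straight up off the pin of its storage post, lay it flat on the plywood clamping bed and, with the roll itself, push the middle of the sprung stop plate back until the plate's pointer stands between the two ridges of the gauge strip, never driving the plate to the end of its travel. Keep pressing steadily there, as a third hand for the colleague who will screw the roll down: the program finishes while still holding the roll pressed, without letting go, and touches the plate only with the roll. Leave the other things on the desk where they are.

Things in the scene. Friction and masses are not known exactly. Their poses are not given: they have to be found in the camera images.
- roll_center (a point): centre of the tape roll that stands on the storage post (the only one on a post), on its axis, half-way up; z is the roll's axis, yaw does not matter. 105 mm outside diameter, 48 mm high, hole 66 mm across, so the wall is 18 to 20 mm thick; 0.05 to 0.12 kg. Take it by pinching the wall from above, one finger in the hole.
- post: fixed storage post; origin at the centre of its underside, on the desk. The roll lies on its foot, 110 mm wide, 8 mm thick; inside the roll a hub 56 mm wide and 6 mm high, then a bare pin 8 mm thick, its top 68 mm above the desk (12 mm above the roll's top). About 25 mm are free between pin and roll for the inner finger.
- bed: fixed plywood bed, 120 mm wide (y), 10 mm thick, from x = -80 to +90 mm of its origin, which lies on the desk on its centre line. +x is the push direction, to the stop plate and away from the robot, turned up to 0.45 rad to the left. Behind the plate a fixed block, 56 mm high, at x = 70 to 90. A roll lying on the bed has its centre 34 mm above the origin.
- gauge (a point): top of the gauge strip at the bed's left edge, midway between its two dark ridges; the strip is 29 mm high with the ridges, at x = 28 to 70 and y = 46 to 58 mm of the bed. The plate's pointer travels over it.
- stop_face (a point): middle of the stop plate's face that looks at the roll; moves with the plate. At rest at x = 28, y = 0, z = 34 mm of the bed. The plate is upright, 80 mm wide (12 to 56 mm above the desk), 10 mm thick, on two sprung rods. The roll shall touch it in its middle, within about 1 cm sideways.
- stop_plate (a joint): how far the stop plate has been pushed back along the bed's +x, in m: 0 at rest, 0.030 at the end of its travel. The spring takes 0.5 N per mm (5 N at 0.010, 11 N at 0.022). The two ridges of the gauge stand at 0.010 and 0.022; the pointer must be between them. A joint reading, given while the roll is held too.
- desk_tape: bystander: another roll of tape, 96 mm wide, 48 mm high, lying on the desk; origin at the centre of its underside
- phone: bystander: smartphone lying flat, 150 x 72 x 8 mm; origin at the centre of its underside
- clamp_hub: bystander: black disc 80 mm wide with a knob on it, 32 mm high: the hub the colleague will screw down; origin at the centre of its underside
- timer: bystander: kitchen timer, 58 x 66 x 22 mm; origin at the centre of its underside
- marker: bystander: marker pen, 135 mm long, 17 mm thick; origin at the centre of its underside
- stir_cup: bystander: cup of wooden stirrers, 70 mm wide, 126 mm high; origin at the centre of its underside

How it is judged:
On the way, in this order (a step that is already met when the one before it is completed fails the run):
1. the roll has been lifted upright off the pin (height (world z) of roll_center above 0.092 m and angle between roll_center's own z axis and vertical below 0.35 rad and contact force between the fingers and roll above 1 N), for 0.1 s.
2. the roll, flat on the bed and held by the fingers, presses the stop plate back between the two ridges, steadily for a second (value of joint stop_plate between 0.01 and 0.022 m and contact force between roll and stop_plate between 4 and 13 N and contact force between the fingers and roll above 1 N and contact force between each of the arm, the fingers and stop_plate below 0.3 N and z of roll_center in the frame of bed between 0.03 and 0.041 m and y of roll_center in the frame of bed between -0.014 and 0.014 m and angle between roll_center's own z axis and vertical below 0.12 rad and linear speed of roll below 0.02 m/s), for 1 s.
At the end, for the whole second after the job is handed in: The robot still holds the roll, which lies flat on the bed (within 7 mm of its seated height, tilt under 0.12 rad), within 14 mm of the plate's middle sideways, pressing the plate back by 10 to 22 mm with 4 to 13 N, at rest; the robot touches the plate only through the roll (all of step 2); the arm keeps its last pose, push and grip.
It fails at once if the stop plate is driven to the end of its travel (value of joint stop_plate above 0.028 m).
It fails at once if a bystander is moved by more than 3 cm (distance of any of desk_tape, phone, clamp_hub, timer, marker, stir_cup from where it was at the start of the episode above 0.03 m).
It also fails if it takes over 35 s, if anything falls off the work surface, if the arm or the gripper's body presses on something with over 40 N, if the wrist force passes 120 N, or if a joint passes its speed limit or range.

### The arm

A 7-joint arm with a two-finger parallel gripper is mounted at the origin on a cart in front of the work surface, level with it; the furniture and walls round the work are solid. World frame = base frame: x ahead of the robot, y to its left, z up, the work surface at z = 0. Lengths are in m, angles in rad, forces in N, time in s.
With the tool pointing down it reaches from about 0.35 to 0.9 m from the base axis. Payload 19.9 kg.
Tool frame: the origin (TCP) lies midway between the tips of the shut fingers; the grasp point (between the pads) lies 19 mm behind it; z points along the fingers, y is the line along which they close (so a half turn about z gives the same grasp; the last joint's range is limited). The gripper opens to 94 mm and grips with 3 to 60 N. Pads are 16 mm wide; open, the fingers measure 119 mm over their backs; the gripper's body (75 mm by 177 mm) begins 78 mm behind the grasp point.
Start: joints at [1.262, 0.417, -0.01, 1.614, 0.005, 1.111, -0.053], TCP at [0.165, -0.603, 0.205] pointing down, gripper open.
Joint ranges: [-2.81, 2.81], [-0.39, 2.02], [-1.27, 1.25], [0.06, 2.57], [-1.19, 4.33], [0.19, 2], [-2.82, 2.82]. Speed limits (rad/s): [1.89, 1.89, 2.39, 2.39, 3.01, 3.01, 3.01].

### API

Orientations are given as a 3x3 rotation matrix whose columns are the frame's x, y, z axes.
In Python, from rig import arm gives the robot as it stands.
- The arm moves only by the tool send_rows, never from a script. Its argument "targets" is a list of rows, each a list of 7 numbers: the shift along the world's x, y, z normalised to -1 to 1, where 1 is 0.4 m, then the turn, a rotation vector about the world's x, y, z normalised to -1 to 1, where 1 is pi rad, then the opening, from -1 (shut) to 1 (fully open), so that 0 is half open. A call has 1 to 8 rows; each row is the pose to reach, as a shift and turn from the pose commanded when the call began, turning the shorter way round; what a row does not reach only later rows make up. A row lasts 1/10 s, in which the tool goes at most 50 mm and 8.59 degrees, less where a joint would pass 70% of its speed; a pose out of reach is approached as far as the arm can. A call with a number of a shift or a turn outside -1 to 1 is refused whole. A call with a gripper value outside its range is refused whole. The fingers move at their own pace and stop on an object; "newtons" is the grip in N (left out, the last holds). Time passes only in rows, so rows that repeat a pose let the fingers close. It gives the time, the measured TCP pose, the force, the opening and the grip force at its end, in the units of the state.
- arm.get_state(): the state, without advancing time (a new reading comes with each control period).
- arm.capture(name): name is "scene" or "top"; returns a dict with "frame" (480x640x3 uint8, blue, green, red), "range_z" (480x640 float32, m along the optical axis (not along the pixel's ray), 0 where there is no reading), "vertical_fov" (degrees; the focal length in pixels is half the picture's height over the tangent of half this angle, whatever the lens; pixels are square), "cx", "cy" (the principal point, pixels), "dist_coeffs" ([k1, k2, p1, p2, k3] as OpenCV has them; the pictures are not rectified), "T" (4x4, takes a point from camera to world coordinates). Camera axes: x right, y up, looking along -z (the intrinsics and any distortion apply to the point x, -y, -z); pixel columns grow to the right and rows downward; lengths in m; the calibration is good to about 2 mm. A picture is of the moment at which its call begins.
- arm.hand_in(): hands the job in; it is judged then, once.
The state is a dict: "clock": time; "joint_pos": joint angles; "joint_velocities": joint speeds; "joint_efforts": joint torques, N m; "tcp_pos": TCP position; "eef_rot": TCP orientation; "force": force on the tool from outside, world axes, zero at the start; "ft_torque": the same for the moment, N m; "opening": finger opening in m; "gripper_force": force on a finger pad.
Only numpy, scipy, OpenCV 4.12 (cv2) and the standard library are available. Lean on these libraries where they do the work, as an engineer would, in place of code of your own. Each camera call takes 0.05 s, during which the arm holds its last target. There are 200 camera calls.

## Working session

There is one attempt and no reset: what is moved stays moved. The work goes in short steps, Python scripts to look and compute and a tool call to move; the robot and the scene stay as the last step left them, time stands still between calls to the robot, and variables do not carry over. Pictures are saved under pics/ and viewed, at most 10 in all, crops included, and the job is handed in when it is done.

Besides the shell and the picture viewer there is one more tool, called after "Emit:" in YAML: its name, and indented under it one key for each argument. send_rows: Moves the arm, as the interface text tells. Its arguments: {"type":"object","properties":{"targets":{"type":"array","items":{"type":"array","items":{"type":"number"}}},"newtons":{"type":"number"}},"required":["targets"]}

```bash
mkdir -p pics
cat > h.py <<'E'
import numpy as np, cv2
from rig import arm
def K(c):
    f=240/np.tan(np.radians(c["vertical_fov"])/2)
    return np.array([[f,0,c["cx"]],[0,f,c["cy"]],[0,0,1.]])
def cloud(c):
    v,u=np.mgrid[0:480,0:640]
    p=cv2.undistortPoints(np.stack([u,v],-1).reshape(-1,1,2).astype(np.float64),K(c),np.array(c["dist_coeffs"])).reshape(480,640,2)
    z=c["range_z"]
    P=np.stack([p[...,0]*z,-p[...,1]*z,-z,np.ones_like(z)],-1)@np.array(c["T"]).T
    P=P[...,:3]; P[z==0]=np.nan
    return P
E
python3 - <<'E'
from h import *
for n in("scene","top"):
    c=arm.capture(n); cv2.imwrite(f"pics/{n}0.png",c["frame"]); np.save(f"{n}0.npy",cloud(c))
s=arm.get_state(); print({k:np.round(v,3).tolist() for k,v in s.items()})
E
```

```text
{'clock': 0.1, 'joint_pos': [1.263, 0.418, -0.01, 1.614, 0.005, 1.111, -0.053], 'joint_velocities': [-0.001, -0.0, 0.001, -0.001, -0.0, 0.001, -0.0], 'joint_efforts': [0.0, -85.258, 0.64, -42.669, -0.049, 0.016, 0.0], 'tcp_pos': [0.165, -0.603, 0.205], 'eef_rot': [[0.965, 0.264, -0.0], [0.264, -0.965, 0.001], [-0.0, -0.001, -1.0]], 'force': [-0.113, 0.051, -0.617], 'ft_torque': [-0.048, 0.055, 0.033], 'gripper_force': 0.0, 'opening': 0.094}
```

View pics/scene0.png

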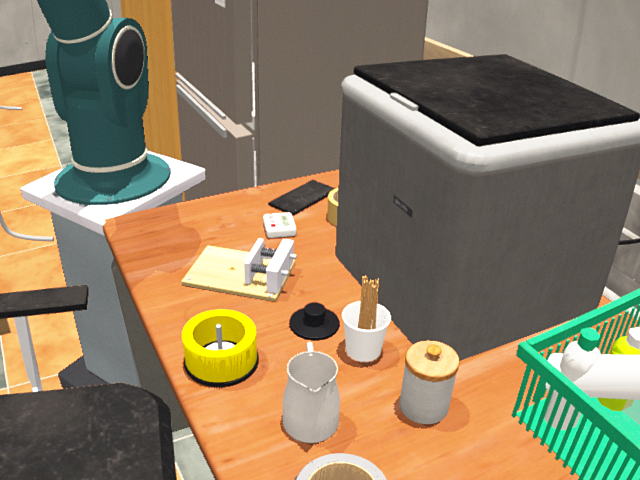

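View pics/top0.png

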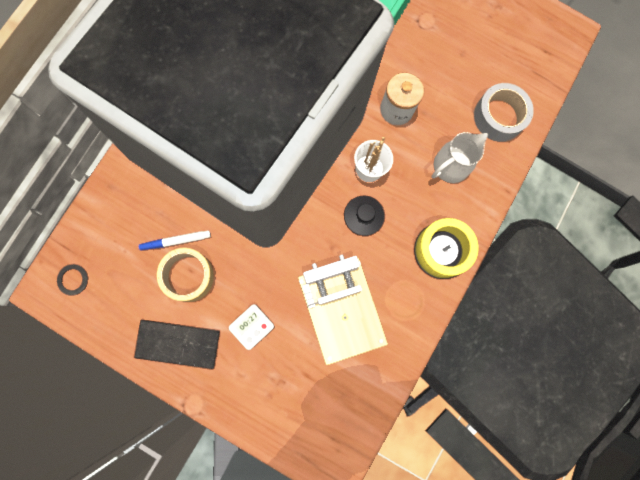

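The scene view shows the yellow roll on its post at (220,345), the bed with the plate at (255,268), and the cup, hub and jug nearby. In the top view the roll is at (447,248), the pin at (445,248), the bed is centred at (342,312) and the plate/block at (332,280). Next I measure these from the point clouds.

Run:
```python
from h import *
P=np.load("top0.npy"); S=np.load("scene0.npy")
im=cv2.imread("pics/top0.png"); ims=cv2.imread("pics/scene0.png")
def yel(i):
    h=cv2.cvtColor(i,cv2.COLOR_BGR2HSV); return (h[...,0]>24)&(h[...,0]<34)&(h[...,1]>200)
q=P[np.s_[205:290,405:490]].reshape(-1,3)
for nm,A,I,sl in(("top",P,im,np.s_[205:290,405:490]),("scene",S,ims,np.s_[300:390,170:270])):
    q=A[sl].reshape(-1,3); m=yel(I[sl]).ravel()&(q[:,2]>.05)&(q[:,2]<.062)
    q=q[m]; r=cv2.minEnclosingCircle(q[:,:2].astype(np.float32)); print(nm,len(q),r,np.median(q[:,2]))
    q=A[sl].reshape(-1,3); q=q[(q[:,2]>.063)&(q[:,2]<.075)]; print(" pin",len(q),np.median(q,0))
sl=np.s_[240:370,285:400]; q=P[sl].reshape(-1,3)
b=q[(q[:,2]>.006)&(q[:,2]<.014)]; r=cv2.minAreaRect(b[:,:2].astype(np.float32)); print("bed",len(b),r); print(cv2.boxPoints(r))
t=q[(q[:,2]>.05)&(q[:,2]<.062)]
Z=np.median(t[:,2]);r=cv2.minAreaRect(t[:,:2].astype(np.float32)); print("block+plate",len(t),r,Z); print(cv2.boxPoints(r))
for n,(u,v) in dict(cup=(372,165),hub=(366,213),pot=(455,160),timer=(251,327),tape=(507,110),desk=(400,300)).items(): print(n,np.round(P[v,u],3))
print(np.round(P[250,300],3), "edge desk")
```

```text
top 0 ((0.0, 0.0), 0.0) nan
 pin 17 [ 0.60252353 -0.32983692  0.067529  ]
scene 1739 ((0.6050983667373657, -0.3316510021686554), 0.05463971197605133) 0.05611260092214487
 pin 27 [ 0.60518035 -0.33346425  0.06701655]
bed 4494 ((0.5003742575645447, -0.13748928904533386), (0.207368865609169, 0.226710706949234), 80.24405670166016)
[[ 0.37108868 -0.22046602]
 [ 0.59452087 -0.25888252]
 [ 0.62965983 -0.05451256]
 [ 0.40622765 -0.01609606]]
block+plate 895 ((0.5389986038208008, -0.12240277230739594), (0.062379635870456696, 0.09983240813016891), 18.52358055114746) 0.05654840880252654
[[ 0.4935665  -0.08498142]
 [ 0.52528274 -0.17964181]
 [ 0.5844307  -0.15982413]
 [ 0.55271447 -0.06516373]]
cup [ 0.752 -0.19   0.061]
hub [ 0.668 -0.182  0.031]
pot [ 0.754 -0.335  0.095]
timer [0.456 0.027 0.02 ]
tape [ 0.896 -0.478  0.003]
desk [ 0.508 -0.249  0.005]
[ 0.602 -0.06  -0.001] edge desk
  return _methods._mean(a, axis=axis, dtype=dtype,
  ret = ret.dtype.type(ret / rcount)
```

Run:
```python
import cv2
im=cv2.imread("pics/top0.png")[235:375,280:490]
cv2.imwrite("pics/crop.png",cv2.resize(im,None,fx=3.8,fy=3.8,interpolation=cv2.INTER_CUBIC))
```

```text
(no output)
```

View pics/crop.png

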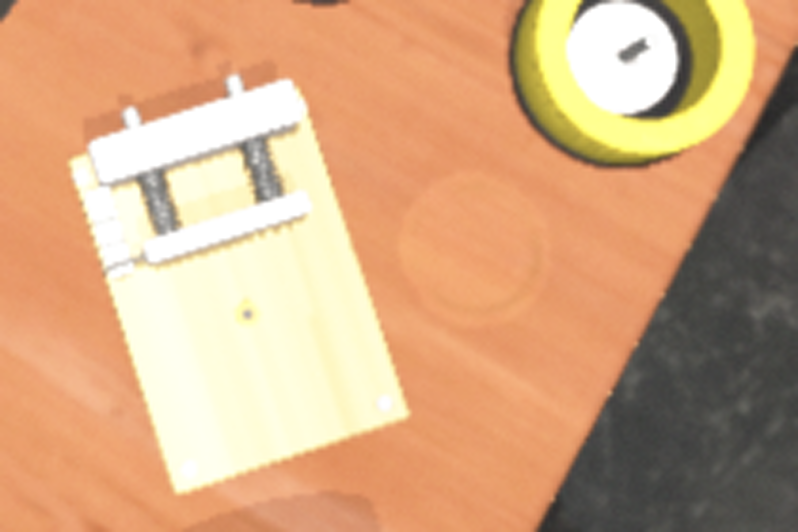

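The crop shows the bed corners at about (178,493), (408,413), (302,90) and (70,160). The top edge of the plate's face runs from (148,262) to (310,213), the pointer and gauge are at the left, and the pin tip is at (640,45). I intersect these rays with the known heights.

```bash
cat >> h.py <<'E'
def ray(c,uv,z):
    p=cv2.undistortPoints(np.array(uv,float).reshape(-1,1,2),K(c),np.array(c["dist_coeffs"])).reshape(-1,2)
    T=np.array(c["T"]); d=np.c_[p[:,0],-p[:,1],-np.ones(len(p))]@T[:3,:3].T
    return T[:3,3]+d*((z-T[2,3])/d[:,2])[:,None]
E
python3 - <<'E'
from h import *
c=arm.capture("top"); s=arm.capture("scene")
f=lambda L:[(280+x/3.8-.4,235+y/3.8-.4) for x,y in L]
b=ray(c,f([(178,493),(408,413),(302,90),(70,160)]),.01); print("bed",b.round(3))
print(np.linalg.norm(np.diff(b[[0,1,2,3,0]],axis=0),axis=1))
d=(b[2]+b[3]-b[0]-b[1]); d/=np.linalg.norm(d); print("dir",d, np.arctan2(d[1],d[0]))
w=b[0]-b[1]; print("yaw from near edge",np.arctan2(w[1],w[0])-np.pi/2)
print("origin from near/far",(b[0]+b[1])/2+.08*d,(b[2]+b[3])/2-.09*d)
e=ray(c,f([(148,262),(310,213)]),.056); print("face top",e.round(4),e.mean(0),np.linalg.norm(e[0]-e[1])); w=e[0]-e[1];print("yaw",np.arctan2(w[1],w[0])-np.pi/2)
print("dot",ray(c,f([(247,314)]),.01))
print("pin",ray(c,f([(640,45)]),.068))
# roll: rim circle of hole/outside in top by color
h=cv2.cvtColor(c["frame"],cv2.COLOR_BGR2HSV)[205:290,405:490]
m=((h[...,0]>22)&(h[...,0]<36)&(h[...,1]>90)).astype(np.uint8)
v,u=np.nonzero(m); print("roll px",u.min()+405,u.max()+405,v.min()+205,v.max()+205)
print("camera",np.array(c["T"])[:3,3],np.array(s["T"])[:3,3])
P=cloud(s); q=P[300:390,170:270].reshape(-1,3); hh=cv2.cvtColor(s["frame"][300:390,170:270],cv2.COLOR_BGR2HSV).reshape(-1,3)
q=q[(hh[:,0]>22)&(hh[:,0]<36)&(hh[:,1]>150)&(q[:,2]>.0)&(q[:,2]<.08)]
from scipy.optimize import least_squares
o=q[np.hypot(q[:,0]-.605,q[:,1]+.3325)>.045]; o=o[o[:,2]<.05]
g=least_squares(lambda x:np.hypot(o[:,0]-x[0],o[:,1]-x[1])-.0525,[.605,-.33],loss='soft_l1',f_scale=.002);print("roll side fit",g.x,len(o),np.abs(g.fun).mean())
E
```

```text
bed [[ 0.389 -0.111  0.01 ]
 [ 0.428 -0.222  0.01 ]
 [ 0.586 -0.171  0.01 ]
 [ 0.549 -0.057  0.01 ]]
[0.11803346 0.16563595 0.11986739 0.16891263]
dir [0.94923093 0.31458011 0.        ] 0.32001427119159875
yaw from near edge 0.3346190961582409
origin from near/far [ 0.48476415 -0.14144268  0.01      ] [ 0.48217443 -0.14230092  0.01      ]
face top [[ 0.4977 -0.0936  0.056 ]
 [ 0.5213 -0.1692  0.056 ]] [ 0.50946409 -0.13141809  0.056     ] 0.07917568073265417
yaw 0.30297090875021504
dot [[ 0.47535553 -0.14391632  0.01      ]]
pin [[ 0.60114973 -0.32478805  0.068     ]]
roll px 415 478 218 277
camera [ 0.44885787 -0.05544678  0.98334147] [ 1.06786305 -0.83875897  0.62807778]
roll side fit [ 0.60348223 -0.33160555] 1587 0.0019150576391418217
```

Run:
```python
import numpy as np
for n in("top0","scene0"):
    q=np.load(n+".npy").reshape(-1,3); q=q[~np.isnan(q[:,0])]
    for x0 in np.arange(.1,.7,.1):
        m=(abs(q[:,0]-x0-.05)<.05); print(n,round(x0,1),[(round(y,1),round(float(q[m&(abs(q[:,1]-y-.05)<.05)][:,2].max(initial=-9)),2)) for y in np.arange(-.7,0,.1)])
```

```text
top0 0.1 [(np.float64(-0.7), 0.02), (np.float64(-0.6), -0.16), (np.float64(-0.5), -0.01), (np.float64(-0.4), -0.01), (np.float64(-0.3), -9.0), (np.float64(-0.2), 0.01), (np.float64(-0.1), 0.01)]
top0 0.2 [(np.float64(-0.7), -0.11), (np.float64(-0.6), -0.16), (np.float64(-0.5), -0.01), (np.float64(-0.4), -0.01), (np.float64(-0.3), 0.01), (np.float64(-0.2), 0.01), (np.float64(-0.1), 0.01)]
top0 0.3 [(np.float64(-0.7), -0.16), (np.float64(-0.6), -0.16), (np.float64(-0.5), -0.16), (np.float64(-0.4), -0.0), (np.float64(-0.3), 0.01), (np.float64(-0.2), 0.01), (np.float64(-0.1), 0.01)]
top0 0.4 [(np.float64(-0.7), -0.16), (np.float64(-0.6), -0.16), (np.float64(-0.5), -0.16), (np.float64(-0.4), 0.01), (np.float64(-0.3), 0.02), (np.float64(-0.2), 0.04), (np.float64(-0.1), 0.06)]
top0 0.5 [(np.float64(-0.7), -0.16), (np.float64(-0.6), -0.16), (np.float64(-0.5), 0.0), (np.float64(-0.4), 0.07), (np.float64(-0.3), 0.06), (np.float64(-0.2), 0.06), (np.float64(-0.1), 0.34)]
top0 0.6 [(np.float64(-0.7), -0.16), (np.float64(-0.6), -0.16), (np.float64(-0.5), 0.01), (np.float64(-0.4), 0.07), (np.float6
[... 532 characters left out ...]
64(-0.5), -0.16), (np.float64(-0.4), 0.0), (np.float64(-0.3), 0.0), (np.float64(-0.2), 0.01), (np.float64(-0.1), 0.0)]
scene0 0.4 [(np.float64(-0.7), -9.0), (np.float64(-0.6), -0.16), (np.float64(-0.5), -0.16), (np.float64(-0.4), 0.0), (np.float64(-0.3), 0.01), (np.float64(-0.2), 0.05), (np.float64(-0.1), 0.06)]
scene0 0.5 [(np.float64(-0.7), -9.0), (np.float64(-0.6), -0.17), (np.float64(-0.5), 0.0), (np.float64(-0.4), 0.06), (np.float64(-0.3), 0.06), (np.float64(-0.2), 0.06), (np.float64(-0.1), 0.06)]
scene0 0.6 [(np.float64(-0.7), -9.0), (np.float64(-0.6), -9.0), (np.float64(-0.5), 0.0), (np.float64(-0.4), 0.07), (np.float64(-0.3), 0.06), (np.float64(-0.2), 0.04), (np.float64(-0.1), 0.36)]
```

Emit:
send_rows:
  targets:
    - [0.995,0.645,-0.1,0,0,0.517,-0.15]
    - [0.995,0.645,-0.1,0,0,0.517,-0.15]
    - [0.995,0.645,-0.1,0,0,0.517,-0.15]
    - [0.995,0.645,-0.1,0,0,0.517,-0.15]
    - [0.995,0.645,-0.1,0,0,0.517,-0.15]
    - [0.995,0.645,-0.1,0,0,0.517,-0.15]
    - [0.995,0.645,-0.1,0,0,0.517,-0.15]
    - [0.995,0.645,-0.1,0,0,0.517,-0.15]
  newtons: 25

```text
clock: 1.0
tcp_pos: [0.5007, -0.3848, 0.1717]
eef_rot: [[0.098, 0.995, 0.0], [0.995, -0.098, -0.0], [-0.0, 0.0, -1.0]]
force: [0.2, 0.3, 0.8]
opening: 0.04
gripper_force: 0.0
```

```bash
cat > st.py <<'E'
from h import *
s=arm.get_state(); R=np.array(s["eef_rot"])
print(s["clock"],np.round(s["tcp_pos"],4),"yaw y",np.arctan2(R[1,1],R[0,1]).round(3),R[:,2].round(3),s["joint_pos"],"F",np.round(s["force"],2),s["opening"],s["gripper_force"])
E
python3 st.py
```

```text
1.0 [ 0.5007 -0.3848  0.1717] yaw y -0.098 [ 0. -0. -1.] [ 0.8749692   0.48522897 -0.36461677  1.62002071  0.1907676   1.07143471
  0.35908928] F [0.15 0.32 0.77] 0.04002980041371357 0.0
```

Emit:
send_rows:
  targets:
    - [0.155,0.1,-0.1,0,0,0.132,-0.15]
    - [0.155,0.1,-0.1,0,0,0.132,-0.15]
    - [0.155,0.1,-0.1,0,0,0.132,-0.15]
    - [0.155,0.1,-0.1,0,0,0.132,-0.15]
    - [0.155,0.1,-0.1,0,0,0.132,-0.15]

```text
clock: 1.5
tcp_pos: [0.5608, -0.3468, 0.1319]
eef_rot: [[-0.301, 0.954, -0.0], [0.954, 0.301, -0.0], [-0.0, -0.0, -1.0]]
force: [-0.3, 0.1, 0.3]
opening: 0.0401
gripper_force: 0.0
```

```bash
python3 st.py
python3 - <<'E'
from h import *
c=arm.capture("scene"); cv2.imwrite("pics/a.png",cv2.resize(c["frame"][210:400,100:350],None,fx=3,fy=3,interpolation=cv2.INTER_CUBIC))
E
```

```text
1.5 [ 0.5608 -0.3468  0.1319] yaw y 0.306 [-0. -0. -1.] [ 0.82081387  0.58930601 -0.44730903  1.5744607   0.28247478  1.0424458
  0.60205375] F [-0.33  0.14  0.34] 0.04014039227716192 0.0
```

View pics/a.png

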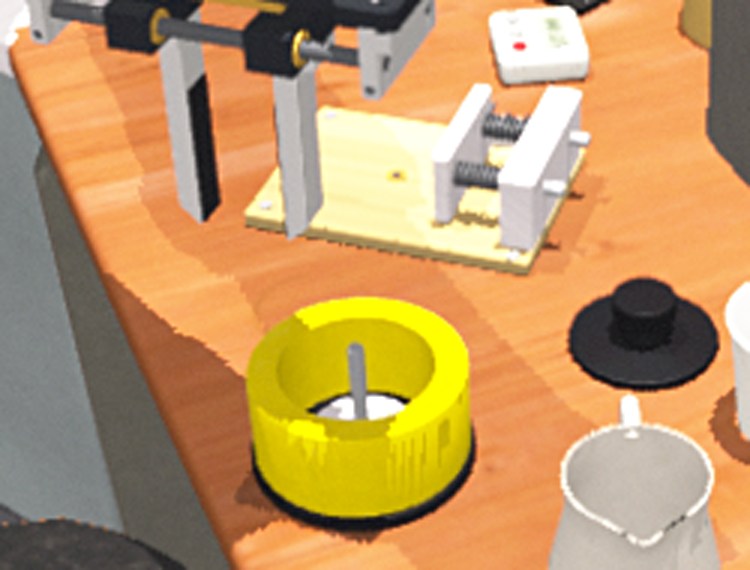

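The gripper hangs over the near wall of the roll, with its fingertips at (205,220) and (300,235). The direction and opening look right, so I descend.

Emit:
send_rows:
  targets:
    - [0.006,0.006,-0.07,0,0,0.004,-0.15]
    - [0.006,0.006,-0.14,0,0,0.004,-0.15]
    - [0.006,0.006,-0.19,0,0,0.004,-0.15]
    - [0.006,0.006,-0.24,0,0,0.004,-0.15]
    - [0.006,0.006,-0.277,0,0,0.004,-0.15]
    - [0.006,0.006,-0.277,0,0,0.004,-0.15]

```text
clock: 2.15
tcp_pos: [0.5625, -0.3437, 0.0195]
eef_rot: [[-0.316, 0.949, -0.002], [0.949, 0.316, 0.001], [0.001, -0.002, -1.0]]
force: [0.2, -0.4, -1.0]
opening: 0.04
gripper_force: 0.0
```

```bash
python3 st.py
```

```text
2.15 [ 0.5625 -0.3437  0.0195] yaw y 0.321 [-0.002  0.001 -1.   ] [ 0.7855116   0.72517191 -0.40433341  1.63143819  0.35184817  0.86021911
  0.56111879] F [ 0.17 -0.36 -1.02] 0.03996657516028731 0.0
```

Emit:
send_rows:
  targets:
    - [0,0,0,0,0,0,-0.7]
    - [0,0,0,0,0,0,-1]
    - [0,0,0,0,0,0,-1]
    - [0,0,0,0,0,0,-1]
    - [0,0,0,0,0,0,-1]
  newtons: 25

```text
clock: 2.65
tcp_pos: [0.5639, -0.344, 0.0219]
eef_rot: [[-0.317, 0.948, 0.001], [0.948, 0.317, -0.001], [-0.001, 0.0, -1.0]]
force: [-2.8, 0.3, 6.9]
opening: 0.0154
gripper_force: 25.0
```

```bash
python3 st.py
```

```text
2.65 [ 0.5639 -0.344   0.0219] yaw y 0.323 [ 0.001 -0.001 -1.   ] [ 0.78566369  0.72254998 -0.40578035  1.62993071  0.35182787  0.86115215
  0.56246435] F [-2.76  0.32  6.91] 0.015433801972286568 24.998822937486693
```

Emit:
send_rows:
  targets:
    - [0,0,0.03,0,0,0,-1]
    - [0,0,0.07,0,0,0,-1]
    - [0,0,0.12,0,0,0,-1]
    - [0,0,0.17,0,0,0,-1]
    - [0,0,0.22,0,0,0,-1]
    - [0,0,0.25,0,0,0,-1]
    - [0,0,0.25,0,0,0,-1]
    - [0,0,0.25,0,0,0,-1]

```text
clock: 3.45
tcp_pos: [0.5635, -0.3437, 0.1209]
eef_rot: [[-0.318, 0.948, -0.0], [0.948, 0.318, -0.0], [-0.0, -0.0, -1.0]]
force: [0.8, 0.6, -0.9]
opening: 0.0154
gripper_force: 25.0
```

```bash
python3 st.py
python3 - <<'E'
from h import *
c=arm.capture("scene"); cv2.imwrite("pics/b.png",cv2.resize(c["frame"][170:400,100:350],None,fx=2.5,fy=2.5,interpolation=cv2.INTER_CUBIC))
P=cloud(c)[200:390,150:290].reshape(-1,3);hh=cv2.cvtColor(c["frame"][200:390,150:290],cv2.COLOR_BGR2HSV).reshape(-1,3)
q=P[(hh[:,0]>22)&(hh[:,0]<36)&(hh[:,1]>190)]; q=q[(q[:,2]>.05)&(abs(q[:,1]+.33)<.08)]
print("z range",np.percentile(q[:,2],[1,50,99]))
t=q[q[:,2]>np.percentile(q[:,2],99)-.012]
A=np.c_[t[:,:2]-t[:,:2].mean(0),np.ones(len(t))]; print("plane",np.linalg.lstsq(A,t[:,2],rcond=None)[0]); print(cv2.minEnclosingCircle(t[:,:2].astype(np.float32)))
E
```

```text
3.45 [ 0.5635 -0.3437  0.1209] yaw y 0.323 [-0. -0. -1.] [ 0.81520701  0.60308776 -0.44842728  1.58058063  0.29207087  1.0250262
  0.60626496] F [ 0.77  0.62 -0.94] 0.015435122869505649 24.991564265328634
z range [0.10876543 0.14114614 0.15694948]
plane [-0.00797403  0.0002517   0.15327052]
((0.606878399848938, -0.3321601450443268), 0.05417235195636749)
```

View pics/b.png

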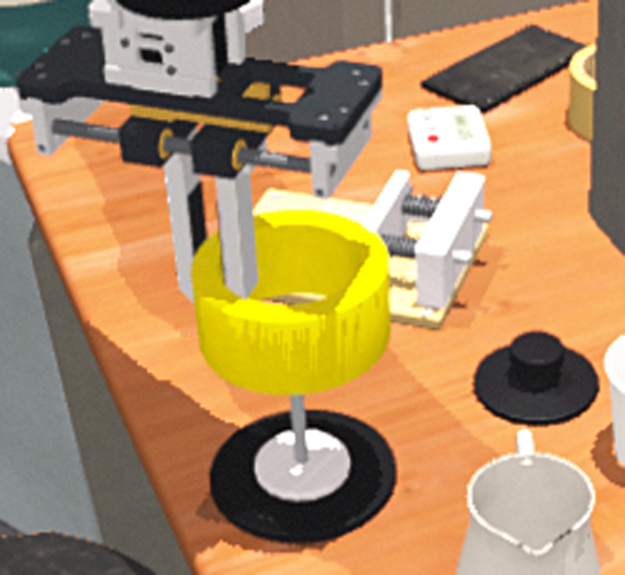

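The roll is lifted level and clear of the pin; the top of the roll is at about (290,225) in the crop. Now I carry it over the near part of the bed.

Emit:
send_rows:
  targets:
    - [-0.08,0.09,0,0,0,0,-1]
    - [-0.16,0.18,0,0,0,0,-1]
    - [-0.24,0.265,0,0,0,0,-1]
    - [-0.32,0.355,0,0,0,0,-1]
    - [-0.37,0.41,0,0,0,0,-1]
    - [-0.403,0.443,0,0,0,0,-1]
    - [-0.403,0.443,-0.06,0,0,0,-1]
    - [-0.403,0.443,-0.12,0,0,0,-1]

```text
clock: 4.3
tcp_pos: [0.4022, -0.1664, 0.0724]
eef_rot: [[-0.318, 0.948, 0.001], [0.948, 0.318, -0.001], [-0.001, 0.0, -1.0]]
force: [0.8, -0.9, -1.2]
opening: 0.0156
gripper_force: 25.0
```

Emit:
send_rows:
  targets:
    - [0,0,-0.04,0,0,0,-1]
    - [0,0,-0.075,0,0,0,-1]
    - [0,0,-0.1,0,0,0,-1]
    - [0,0,-0.1,0,0,0,-1]
    - [0,0,-0.1,0,0,0,-1]

```text
clock: 4.8
tcp_pos: [0.4024, -0.1663, 0.0331]
eef_rot: [[-0.318, 0.948, -0.0], [0.948, 0.318, 0.0], [0.0, -0.0, -1.0]]
force: [-0.0, 0.5, -0.7]
opening: 0.0157
gripper_force: 25.0
```

```bash
python3 st.py
python3 - <<'E'
from h import *
c=arm.capture("scene"); cv2.imwrite("pics/c.png",cv2.resize(c["frame"][170:330,130:350],None,fx=3.5,fy=3.5,interpolation=cv2.INTER_CUBIC))
P=cloud(c)[200:340,150:300].reshape(-1,3);hh=cv2.cvtColor(c["frame"][200:340,150:300],cv2.COLOR_BGR2HSV).reshape(-1,3)
q=P[(hh[:,0]>25)&(hh[:,0]<34)&(hh[:,1]>215)]; q=q[(q[:,2]>.02)&(q[:,2]<.1)]
t=q[q[:,2]>np.percentile(q[:,2],98)-.012]
A=np.c_[t[:,:2]-t[:,:2].mean(0),np.ones(len(t))]; print("plane",np.linalg.lstsq(A,t[:,2],rcond=None)[0]); r=cv2.minEnclosingCircle(t[:,:2].astype(np.float32)); print(r,len(t))
d=np.array([np.cos(.32),np.sin(.32)]); v=np.array(r[0])-[.4832,-.1411]; print("bed xy",v@d, v@[-d[1],d[0]])
E
```

```text
4.8 [ 0.4024 -0.1663  0.0331] yaw y 0.323 [-0.  0. -1.] [ 0.74545213  0.39903836 -0.48756583  2.18709546  0.31731005  0.62237309
  0.35357934] F [-0.03  0.48 -0.72] 0.015695263455054887 24.991544783842983
plane [-0.01239127  0.00714708  0.06479568]
((0.44588279724121094, -0.15558187663555145), 0.054159976541996) 1120
bed xy -0.039978324686918705 -0.0020079660991194287
```

View pics/c.png

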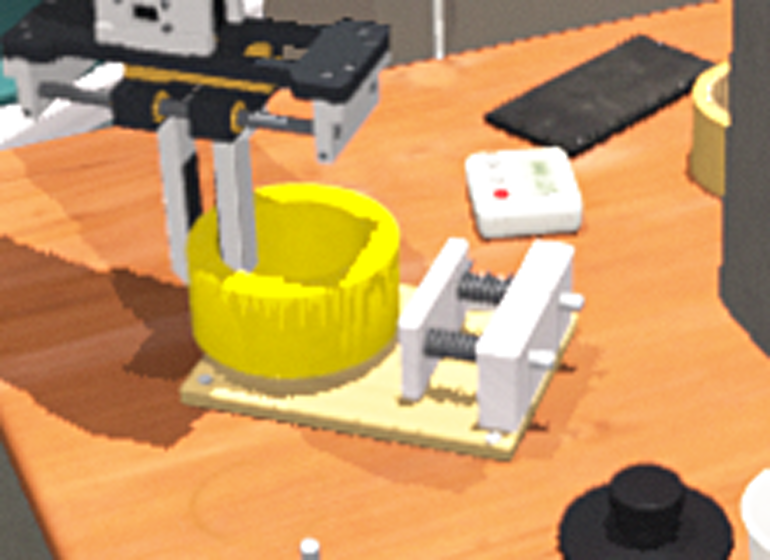

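The roll hangs level about 8 mm above the bed, in line with the plate (near face edge at (430,320)). Next I set it down.

Emit:
send_rows:
  targets:
    - [0,0,-0.01,0,0,0,-1]
    - [0,0,-0.018,0,0,0,-1]
    - [0,0,-0.023,0,0,0,-1]
    - [0,0,-0.023,0,0,0,-1]

```text
clock: 5.25
tcp_pos: [0.4024, -0.1665, 0.0238]
eef_rot: [[-0.318, 0.948, -0.0], [0.948, 0.318, -0.0], [-0.0, -0.0, -1.0]]
force: [0.0, 0.2, -0.2]
opening: 0.0159
gripper_force: 25.0
```

```bash
python3 st.py
```

```text
5.25 [ 0.4024 -0.1665  0.0238] yaw y 0.323 [-0. -0. -1.] [ 0.73425167  0.41737929 -0.47563239  2.19107751  0.33466518  0.60146201
  0.33816788] F [ 0.01  0.22 -0.16] 0.015924128031808184 24.988952961866744
```

Emit:
send_rows:
  targets:
    - [0.01,0.004,-0.002,0,0,0,-1]
    - [0.02,0.008,-0.002,0,0,0,-1]
    - [0.03,0.012,-0.002,0,0,0,-1]
    - [0.038,0.015,-0.002,0,0,0,-1]
    - [0.046,0.018,-0.002,0,0,0,-1]
    - [0.052,0.02,-0.002,0,0,0,-1]
    - [0.058,0.022,-0.002,0,0,0,-1]
    - [0.058,0.022,-0.002,0,0,0,-1]

```text
clock: 6.05
tcp_pos: [0.4237, -0.1587, 0.0231]
eef_rot: [[-0.316, 0.949, -0.004], [0.949, 0.316, -0.002], [-0.0, -0.004, -1.0]]
force: [-16.8, -5.3, 24.5]
opening: 0.0155
gripper_force: 25.0
```

```bash
python3 st.py
```

```text
6.05 [ 0.4237 -0.1587  0.0231] yaw y 0.322 [-0.004 -0.002 -1.   ] [ 0.69155661  0.44304573 -0.47026691  2.14998184  0.3438145   0.62343633
  0.29940743] F [-16.75  -5.34  24.52] 0.015493228197141875 25.006005187751725
```

Emit:
send_rows:
  targets:
    - [0,0,0.001,0,0,0,-1]
    - [0,0,0.002,0,0,0,-1]
    - [0,0,0.002,0,0,0,-1]

```text
clock: 6.35
tcp_pos: [0.4251, -0.1578, 0.0236]
eef_rot: [[-0.317, 0.948, -0.001], [0.948, 0.317, -0.0], [0.0, -0.001, -1.0]]
force: [-2.9, -1.7, -3.1]
opening: 0.0152
gripper_force: 25.0
```

```bash
python3 st.py;  python3 - <<'E'
from h import *
c=arm.capture("scene"); a=cv2.resize(c["frame"][215:305,165:310],None,fx=5.5,fy=5.5,interpolation=cv2.INTER_CUBIC)
cv2.imwrite("pics/d.png",a)
c=arm.capture("top");cv2.imwrite("pics/e.png",cv2.resize(c["frame"][245:345,280:400],None,fx=6,fy=6,interpolation=cv2.INTER_CUBIC))
E
```

```text
6.35 [ 0.4251 -0.1578  0.0236] yaw y 0.323 [-0.001 -0.    -1.   ] [ 0.69220026  0.44277522 -0.47235901  2.14921147  0.34186778  0.62188504
  0.30076322] F [-2.88 -1.7  -3.07] 0.0152008588259464 25.01456753583625
```

View pics/e.png

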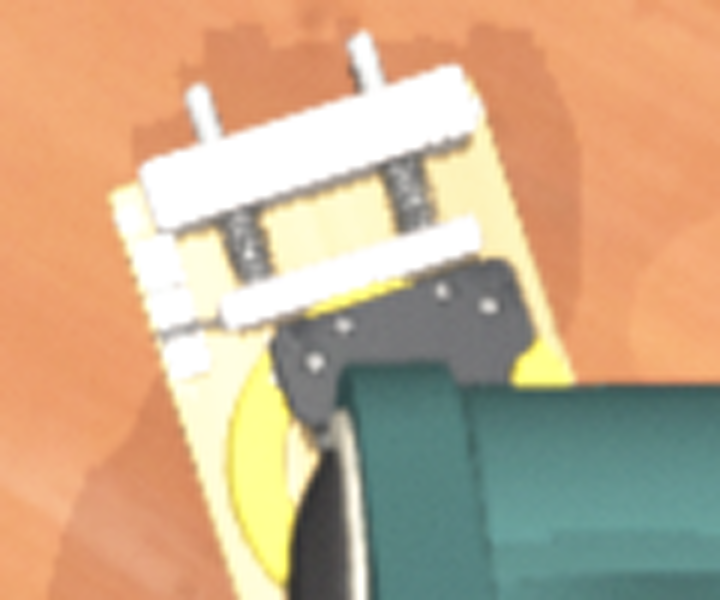

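The top view shows the plate pushed back by a few mm. The pointer, a dark line at (185,328), is around the first ridge, the roll is centred on the plate, and the gripper is clear of it. I push on about 8 mm.

Emit:
send_rows:
  targets:
    - [0.004,0.001,0,0,0,0,-1]
    - [0.008,0.003,0,0,0,0,-1]
    - [0.012,0.004,0,0,0,0,-1]
    - [0.016,0.005,0,0,0,0,-1]
    - [0.02,0.007,0,0,0,0,-1]
    - [0.02,0.007,0,0,0,0,-1]
    - [0.02,0.007,0,0,0,0,-1]
    - [0.02,0.007,0,0,0,0,-1]

```text
clock: 7.25
tcp_pos: [0.4328, -0.155, 0.0235]
eef_rot: [[-0.317, 0.948, -0.002], [0.948, 0.317, -0.0], [0.0, -0.002, -1.0]]
force: [-6.4, -4.2, -1.4]
opening: 0.0153
gripper_force: 25.0
```

```bash
python3 st.py;  python3 - <<'E'
from h import *
c=arm.capture("top");cv2.imwrite("pics/f.png",cv2.resize(c["frame"][245:345,280:400],None,fx=6,fy=6,interpolation=cv2.INTER_CUBIC))
E
```

```text
7.25 [ 0.4328 -0.155   0.0235] yaw y 0.323 [-0.002 -0.    -1.   ] [ 0.67856917  0.45170791 -0.4711731   2.1341712   0.34421524  0.62951828
  0.28927702] F [-6.42 -4.21 -1.36] 0.015263151359298979 25.011461728763607
```

View pics/f.png

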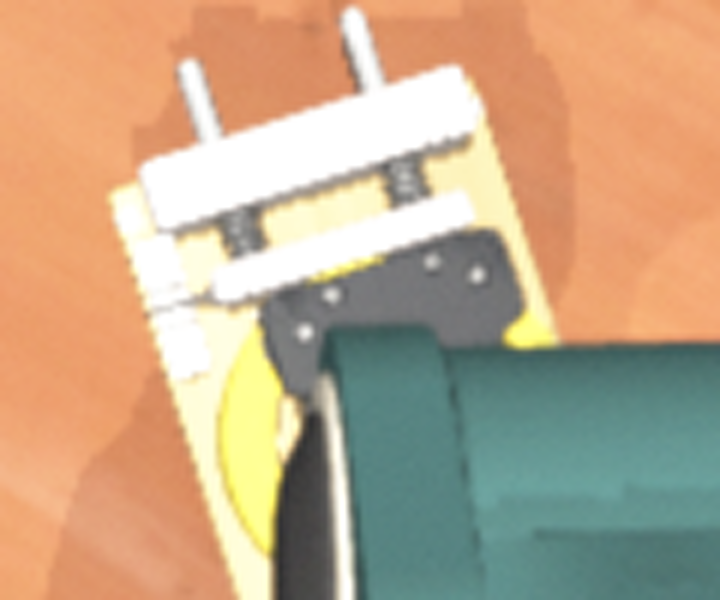

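The pointer at (180,300) now stands between the ridges. By its face-edge shift of about 8.4 px the plate has gone about 15 mm, and the 7.7 N reading agrees with that. I hold here.

Emit:
send_rows:
  targets:
    - [0,0,0,0,0,0,-1]
    - [0,0,0,0,0,0,-1]
    - [0,0,0,0,0,0,-1]
    - [0,0,0,0,0,0,-1]
    - [0,0,0,0,0,0,-1]
    - [0,0,0,0,0,0,-1]
    - [0,0,0,0,0,0,-1]
    - [0,0,0,0,0,0,-1]

```text
clock: 8.1
tcp_pos: [0.4328, -0.155, 0.0235]
eef_rot: [[-0.317, 0.948, -0.002], [0.948, 0.317, -0.0], [0.0, -0.002, -1.0]]
force: [-7.3, -4.1, -0.8]
opening: 0.0154
gripper_force: 25.0
```

Emit:
send_rows:
  targets:
    - [0,0,0,0,0,0,-1]
    - [0,0,0,0,0,0,-1]
    - [0,0,0,0,0,0,-1]
    - [0,0,0,0,0,0,-1]
    - [0,0,0,0,0,0,-1]
    - [0,0,0,0,0,0,-1]
    - [0,0,0,0,0,0,-1]
    - [0,0,0,0,0,0,-1]

```text
clock: 8.9
tcp_pos: [0.4328, -0.155, 0.0235]
eef_rot: [[-0.317, 0.948, -0.002], [0.948, 0.317, -0.0], [0.0, -0.002, -1.0]]
force: [-7.7, -4.0, -0.1]
opening: 0.0153
gripper_force: 25.0
```

```bash
python3 - <<'E'
from h import *
c=arm.capture("scene"); f=c["frame"]
P=cloud(c)[200:340,150:300].reshape(-1,3);hh=cv2.cvtColor(f[200:340,150:300],cv2.COLOR_BGR2HSV).reshape(-1,3)
q=P[(hh[:,0]>25)&(hh[:,0]<34)&(hh[:,1]>215)]; q=q[(q[:,2]>.02)&(q[:,2]<.1)]
t=q[q[:,2]>np.percentile(q[:,2],98)-.012]
A=np.c_[t[:,:2]-t[:,:2].mean(0),np.ones(len(t))]; print("plane",np.linalg.lstsq(A,t[:,2],rcond=None)[0]); r=cv2.minEnclosingCircle(t[:,:2].astype(np.float32))
d=np.array([np.cos(.32),np.sin(.32)]); v=np.array(r[0])-[.4832,-.1411]; print("bed xy",v@d, v@[-d[1],d[0]],r[1])
E
python3 st.py
```

```text
plane [-0.00159653  0.01123276  0.05604289]
bed xy -0.007056453158071493 -0.0019259820283752942 0.05541577562689781
8.95 [ 0.4328 -0.1551  0.0235] yaw y 0.323 [-0.002 -0.    -1.   ] [ 0.67860272  0.45170343 -0.47115076  2.13418766  0.34415704  0.6295163
  0.28933884] F [-7.14 -3.19 -1.02] 0.01529172274458776 25.01116822529184
```

Steady, flat and centred (y about -2 mm), pressing with about 8 N at about 16 mm of travel. I hand it in.

```bash
python3 -c "from rig import arm; print(arm.hand_in())"
```

```text
the job is handed in; nothing more can be done
None
```

I handed the job in with the roll flat on the bed and still gripped, pressing the plate's middle with about 8 N at about 15–16 mm of travel, pointer between the ridges; hand-in returned no verdict.

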